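Scrub the chopping board and put the brush in the drip tray

ROBOT

A 6-joint arm with a two-finger parallel gripper is mounted at the origin on the work surface. World frame = base frame: x ahead of the robot, y to its left, z up, the work surface at z = 0. Lengths are in m, angles in rad, forces in N, time in s.
With the tool pointing down it reaches from about 0.425 to 0.95 m from the base axis. Payload 3.5 kg.
Tool frame: the origin (TCP) lies midway between the tips of the shut fingers; the grasp point (between the pads) lies 19 mm behind it (ctrl.pinch_z is the distance from the TCP to the grasp point, in m); z points along the fingers, y is the line along which they close (so a half turn about z gives the same grasp; the last joint's range is limited). The gripper opens to 85 mm and grips with 20 to 120 N. Pads are 22 mm wide; open, the fingers measure 114 mm over their backs; the gripper's body (76 mm by 85 mm) begins 54 mm behind the grasp point. The pads swing forward as they close: fully open they stand 13 mm farther back than shut.
Start: joints at [1.042, 0.286, 1.577, -0, 1.279, -0.15], TCP at [0.25, 0.627, 0.231] pointing down, gripper open.
Joint ranges: [-2.77, 2.77], [-0.9, 2.22], [0.21, 2.48], [-1.53, 4.67], [0.24, 2.81], [-2.84, 2.84]. Speed limits (rad/s): [2.79, 2.79, 3.14, 3.14, 3.14, 3.14].

INTERFACE

Orientations are given as a unit quaternion [x, y, z, w].
In Python, from plant import get_state, viewer, sign_off, ctrl gives the robot as it stands. The module is installed in compiled form; this text tells all that it offers.
- The arm moves only by the shell command python3 -m handwheel 'ROWS' [FORCE]. ROWS is JSON, a list that holds one entry, the list of rows, each a list of 5 numbers: the finger opening in m, from 0 to 0.0854, then the shift along the tool's x, y, z in m, then the turn about the tool's z in degrees. In form: [[[claw, x, y, z, spin], ...]]. A call has 1 to 12 rows; each row shifts and turns the commanded pose from where the row before left it, along the tool's axes as they then stand; what a row does not reach is not made up. A row lasts 1/12 s, in which the tool goes at most 41.7 mm and 7.16 degrees, less where a joint would pass 70% of its speed; a pose out of reach is approached as far as the arm can. A call is refused whole if a number of a shift passes 0.0417 or a number of a turn 7.16, either way. A call with a gripper value outside its range is refused whole. The fingers move at their own pace and stop on an object; FORCE is the grip in N (left out, the last holds). Time passes only in rows, so rows that do not move let the fingers close. It gives the time, the measured TCP pose, the force, the opening and the grip force at its end, in the units of the state.
- get_state(): the state, without advancing time (a new reading comes with each control period).
- viewer.read_camera(name): name is "scene" or "top"; returns the picture (480x640x3 uint8, blue, green, red); there is no depth.
- viewer.camera_params(name): a dict with "fov_y" (degrees; the focal length in pixels is half the picture's height over the tangent of half this angle, whatever the lens; pixels are square), "cx", "cy" (the principal point, pixels), "k1" (the pictures are not rectified: a ray, as slopes to the right and down, at radius r is drawn at 1 + k1 r^2 times it, then the intrinsics apply), "xyz" and "attitude" of the camera in the world. Camera axes: x right, y up, looking along -z (the intrinsics and any distortion apply to the point x, -y, -z); pixel columns grow to the right and rows downward; lengths in m; the calibration is good to about 2 mm. A picture is of the moment at which its call begins. camera_params takes no time and is no camera call.
- sign_off(): hands the job in; it is judged then, once.
Trained networks look in the newest picture that a camera, given by its name, has taken for a name from the list of things; names that differ only in an ending like _2 or _b are one class to them, and where a whole thing is asked for, a point or a joint stands for the part that bears it (a point fixed in the world has none). Each returns a list of dicts, best first, with "confidence" (0 to 1); they miss things now and then, are a little off and sometimes report something else, mostly with a low value. They report only what shows in the picture. A call takes as long as a camera call.
- viewer.look_for(camera, name): "extent" ([left, top, width, height] as shares, 0 to 1, of the picture: columns of its width, rows of its height, round what is visible of it).
- viewer.outline_of(camera, name): "mask" (480x640 bool, what is visible of it) and "extent" ([left, top, width, height] as shares, 0 to 1, of the picture: columns of its width, rows of its height, round what is visible of it).
- viewer.pinpoint(camera, name): "xy" ([column, row] as shares, 0 to 1, of the picture: columns of its width, rows of its height: a listed point, or the origin of a listed thing).
The state is a dict: "time": time; "qpos": joint angles; "dq": joint speeds; "joint_efforts": joint torques, N m; "eef_pos": TCP position; "tcp_rot": TCP orientation; "contact_force": force on the tool from outside, world axes, zero at the start; "wrist_torque": the same for the moment, N m; "opening": opening from 0.0 (shut) to 1.0 (fully open); "finger_force": force on a finger pad.
Only numpy, scipy, OpenCV 4.12 (cv2) and the standard library are available. Lean on these libraries where they do the work, as an engineer would, in place of code of your own. Each camera call takes 0.05 s, during which the arm holds its last target. There are 200 camera calls.

TASK

Take the scrubbing brush by its grip bar and draw it in a slow stroke, about five seconds long, along the chopping board that lies flat, from the handle end to the plain end: the brush square across the board and centred on its width, held level, with the bristles pressed steadily on the wood all the way so that they clearly bend but are not crushed flat. Do not shove the board about. Then set the brush down softly in the drip tray on the dish rack, bristles down and lying flat inside its walls, let go of it, and leave everything else where it stands.

Things in the scene. Friction and masses are not known exactly. Their poses are not given: they have to be found in the camera images.
- brush: Wooden scrubbing brush standing on its bristles on the counter, about 0.2 kg. Origin: centre of the unbent bristle tips, z up. Block 50 mm (x) by 125 mm (y), 22 to 40 mm above the origin; bristle patch 42 by 116 mm under it; a grip bar on top of it. The stroke goes along its x (either way round), so that its length lies across the board.
- brush_grip (a point): Point to grip on the brush, 60 mm above its origin, same axes. The grip bar is 24 mm thick (x), 86 mm long (y) and stands from 40 to 74 mm above the brush's origin: take it across its thickness, from above.
- bristles (a joint): How far the bristles are pushed in towards the block: 0 = straight, 0.010 m = crushed flat. They give about 1 mm for each 1.5 N; the brush's own weight bends them about 1 mm. Anything from 3 to 9 mm is a good pressure for scrubbing.
- board: Wooden chopping board lying flat and loose. Origin: centre of the underside of its rectangle, z up. Rectangle 230 mm (x) by 140 mm (y), 18 mm thick; a handle tab 50 mm wide with a dark hole sticks out 45 mm at its -x end (the handle end); the +x end is plain.
- board_top (a point): Centre of the upper face of the lying board's rectangle, 18 mm above its origin, same axes. A full stroke takes the brush's centre from about 85 mm before this point (handle end, -x) to about 85 mm past it (plain end, +x).
- rack: Red plastic dish rack with clip-on drip tray, fixed. Origin: under the tray's centre, z up. Tray: open shallow box, outside 130 mm (x) by 220 mm (y), walls 18 mm high, 4 mm thick. The basket, 116 mm high and 300 mm wide (y), begins 69 mm from the tray's centre to +x; steel plates stand in it up to 190 mm high, from 115 mm on; a steel kadai leans on its far side.
- tray_in (a point): Centre of the drip tray's inner floor, 4 mm above the rack's origin, same axes; the inside is 122 mm (x) by 212 mm (y).
- bowl: Bystander: glass bowl, 150 mm across, 70 mm high. Origin: centre of its underside.
- plate_a: Bystander: steel plate lying flat, 180 mm across, 18 mm high. Origin: centre of its underside.
- tumbler: Bystander: steel tumbler, 68 mm across, 95 mm high, between the robot and the brush. Origin: centre of its underside.
- jar: Bystander: glass jar with steel cap, 72 mm across, 110 mm high, beyond the brush. Origin: centre of its underside.
- spoon: Bystander: dark wooden spoon lying on the counter, 200 mm long. Origin: under its middle, handle towards its -x.
- oil: Bystander: amber oil bottle, 66 mm across, 200 mm high. Origin: centre of its underside.

How it is judged:
By the outcome, as a careful person would: the job done as asked, in the order asked, and still so for the second after the job is handed in, with the robot touching nothing.
It also fails if it takes over 58 s, if anything falls off the work surface, if the arm or the gripper's body presses on something with over 40 N, if the wrist force passes 120 N, or if a joint passes its speed limit or range.

## Working session

There is one attempt and no reset: what is moved stays moved. The work goes in short steps, Python scripts to look and compute and a shell command to move; the robot and the scene stay as the last step left them, time stands still between calls to the robot, and variables do not carry over. Pictures are saved under pics/ and viewed, at most 10 in all, crops included, and the job is handed in when it is done.

```bash
mkdir -p pics
cat > h.py <<'E'
import numpy as np, cv2
from scipy.spatial.transform import Rotation as R
from plant import get_state, viewer, ctrl
def cam(n):
    p=viewer.camera_params(n); f=240/np.tan(np.radians(p["fov_y"])/2)
    a=np.array(p["attitude"]); Rm=a if a.shape==(3,3) else R.from_quat(a).as_matrix()
    return p,f,Rm,np.array(p["xyz"])
def proj(n,P):
    p,f,Rm,t=cam(n); c=(np.atleast_2d(P)-t)@Rm
    s=np.c_[c[:,0]/-c[:,2],-c[:,1]/-c[:,2]]; s=s*(1+p["k1"]*(s**2).sum(1,keepdims=True))
    return s*f+[p["cx"],p["cy"]]
def back(n,uv,z):
    p,f,Rm,t=cam(n); d=(np.atleast_2d(uv)-[p["cx"],p["cy"]])/f; s=d.copy()
    for _ in range(30): s=d/(1+p["k1"]*(s**2).sum(1,keepdims=True))
    w=np.c_[s[:,0],-s[:,1],-np.ones(len(s))]@Rm.T
    return t+w*((z-t[2])/w[:,2])[:,None]
E
python3 - <<'E'
from h import *
for n in("scene","top"):
    print(viewer.camera_params(n)); cv2.imwrite(f"pics/{n}0.png",viewer.read_camera(n))
    for k,z in [("brush",0),("brush_grip",.06),("board",0),("board_top",.018),("rack",0),("tray_in",.004),("bowl",0),("plate_a",0),("tumbler",0),("jar",0),("spoon",0),("oil",0)]:
        for r in viewer.pinpoint(n,k)[:2]:
            uv=np.array(r["xy"])*[640,480]; print(n,k,round(r["confidence"],2),uv.round(),back(n,uv,z)[0].round(3))
s=get_state();print(s,ctrl.pinch_z)
E
```

```text
{'fov_y': 42.61112722625104, 'cx': 313.443751858039, 'cy': 237.85239153047507, 'k1': 0.0471350627814794, 'xyz': array([ 1.3858479 , -0.45445615,  1.40386505]), 'attitude': array([0.26454873, 0.15790771, 0.49757952, 0.81085988])}
scene brush_grip 0.76 [327. 256.] [0.594 0.003 0.06 ]
scene board 0.9 [224. 287.] [ 0.523 -0.27   0.   ]
scene board_top 0.68 [222. 282.] [ 0.517 -0.27   0.018]
scene board_top 0.53 [373. 159.] [0.315 0.309 0.018]
scene rack 0.91 [391. 210.] [0.5   0.263 0.   ]
scene rack 0.51 [327. 256.] [0.56  0.022 0.   ]
scene tray_in 0.77 [391. 214.] [0.513 0.254 0.004]
scene tray_in 0.49 [294. 215.] [0.391 0.003 0.004]
scene bowl 0.88 [466. 154.] [0.411 0.588 0.   ]
scene bowl 0.51 [324. 270.] [ 0.596 -0.007  0.   ]
scene plate_a 0.74 [100. 312.] [ 0.448 -0.581  0.   ]
scene spoon 0.94 [374. 156.] [0.291 0.326 0.   ]
scene oil 0.86 [474. 189.] [0.54  0.526 0.   ]
{'fov_y': 44.49460696605155, 'cx': 322.67919718418517, 'cy': 242.49660367410775, 'k1': 0.04186993827192012, 'xyz': array([0.16387678, 0.0116669 , 1.88895432]), 'attitude': array([-0.07214474,  0.07317746,  0.72
[... 753 characters left out ...]
': 1.3, 'qpos': array([ 1.04200463e+00,  2.86291096e-01,  1.57668881e+00, -1.53983218e-06,
        1.27861333e+00, -1.49989835e-01]), 'dq': array([-0.00021254,  0.00012838,  0.00116531,  0.00079815,  0.00027901,
       -0.00068289]), 'joint_efforts': array([ 1.14191998e-04, -4.05971646e+01, -2.92924887e+01, -1.67017729e-04,
        6.16111847e-04, -6.64848315e-06]), 'eef_pos': array([0.24958021, 0.62715063, 0.23133688]), 'tcp_rot': array([ 1.88270355e-01,  9.82117240e-01, -5.19478586e-07,  5.98482802e-07]), 'contact_force': array([ 0.5098797 , -0.94638886, -0.13888948]), 'wrist_torque': array([ 0.03793047,  0.04389664, -0.03878756]), 'finger_force': 0.0, 'opening': 1.0012689752788897} 0.0187
```

Run:
```python
from h import *
vis=cv2.imread("pics/top0.png")
viewer.read_camera("top"); viewer.read_camera("scene")
for n in("top","scene"):
  vis=cv2.imread(f"pics/{n}0.png")
  for k,z in [("brush",.04),("board",.018),("brush_grip",.074),("rack",.018)]:
    r=viewer.outline_of(n,k)
    if not r: print(n,k,"none"); continue
    m=r[0]["mask"].astype(np.uint8)
    c=max(cv2.findContours(m,cv2.RETR_EXTERNAL,cv2.CHAIN_APPROX_NONE)[0],key=cv2.contourArea)
    W=back(n,c[:,0,:].astype(float),z)[:,:2]
    rc=cv2.minAreaRect((W*1000).astype(np.float32)); print(n,k,round(r[0]["confidence"],2),m.sum(),rc)
    cv2.drawContours(vis,[c],-1,(255,0,255),1)
  cv2.imwrite(f"pics/{n}1.png",cv2.resize(vis,(800,600),interpolation=cv2.INTER_CUBIC))
```

```text
top brush 0.36 8270 ((691.3392333984375, 274.6826171875), (510.88922119140625, 323.8110046386719), 3.5138416290283203)
top board 0.77 3153 ((505.28009033203125, -247.32363891601562), (140.29446411132812, 273.3046569824219), 15.080327033996582)
top brush_grip 0.89 604 ((581.2586059570312, -0.3588294982910156), (122.11341857910156, 54.61865997314453), 88.77864837646484)
top rack 0.96 7928 ((697.9061279296875, 275.88055419921875), (514.3695678710938, 324.8123474121094), 3.0643389225006104)
scene brush 0.67 940 ((599.7232055664062, -3.0873870849609375), (125.09819030761719, 68.61247253417969), 85.95758056640625)
scene board 0.57 4540 ((513.2546997070312, -250.86773681640625), (149.41310119628906, 278.09674072265625), 15.61251449584961)
scene brush_grip 0.67 1021 ((618.4674072265625, -15.711936950683594), (128.6150360107422, 72.0168228149414), 88.66133117675781)
scene rack 0.88 14433 ((705.1445922851562, 294.74005126953125), (517.6353149414062, 377.6017761230469), 3.5394909381866455)
```

View pics/top1.png

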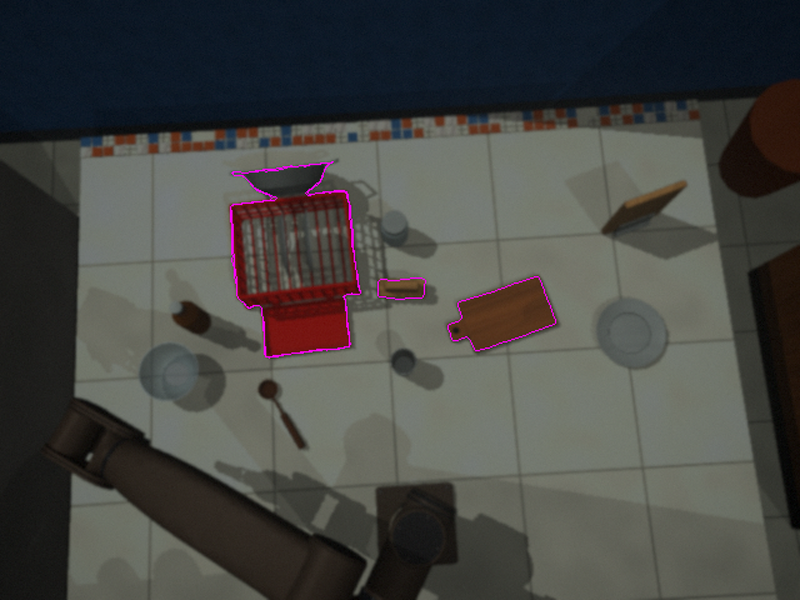

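View pics/scene1.png

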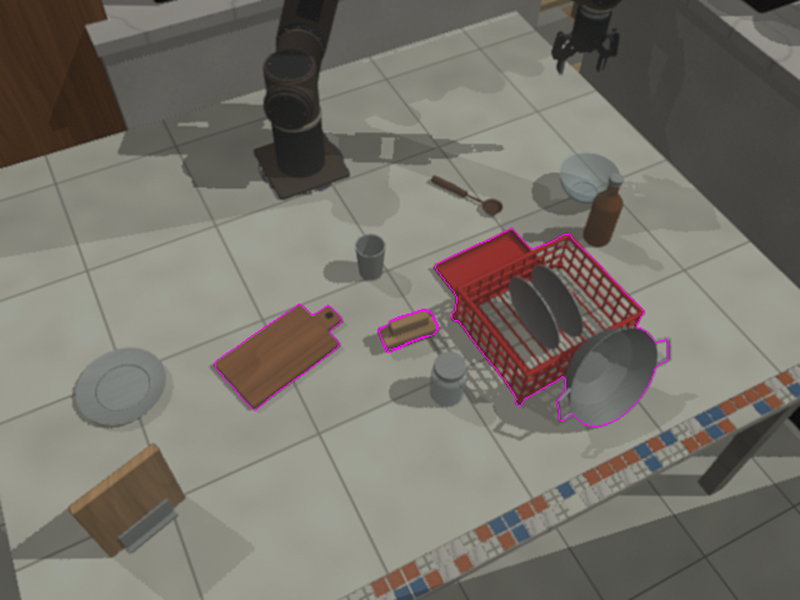

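```bash
cat > fit.py <<'E'
from h import *
from scipy.optimize import minimize
def box(x0,x1,y0,y1,z0,z1): return np.array([[x,y,z] for x in(x0,x1) for y in(y0,y1) for z in(z0,z1)])/1000
M={"board":[box(-115,115,-70,70,0,18),box(-160,-115,-25,25,0,18)],
"brush":[box(-25,25,-62.5,62.5,22,40),box(-21,21,-58,58,1,22),box(-12,12,-43,43,40,74)]}
S=4
def sil(n,k,q,zoff=0):
    m=np.zeros((480*S,640*S),np.uint8); c,s=np.cos(q[2]),np.sin(q[2])
    for b in M[k]:
        P=b@np.array([[c,-s,0],[s,c,0],[0,0,1]]).T+[q[0],q[1],zoff]
        h=cv2.convexHull(((proj(n,P)+.5)*S*16).astype(np.int32)); cv2.fillConvexPoly(m,h,1,shift=4)
    return m
def fit(k,q0,cams,zoff=0):
    out=[]
    for cs in [[c] for c in cams]+[cams]:
        f=lambda q:sum(1-(lambda a,b:(a&b).sum()/(a|b).sum())(sil(n,k,q*[.01,.01,.05],zoff),cams[n]) for n in cs)
        x0=np.array(q0)/[.01,.01,.05]
        r=minimize(f,x0,method="Nelder-Mead",options=dict(initial_simplex=np.r_[[x0],x0+np.eye(3)],xatol=.02,fatol=1e-4,maxfev=150))
        q=r.x*[.01,.01,.05]; print(k,list(cs),q.round(4),"yaw",np.degrees(q[2]).round(1),"loss",round(r.fun,3))
def mask(n,k,pick=0):
    return cv2.resize(viewer.outline_of(n,k)[pick]["mask"].astype(np.uint8),None,fx=S,fy=S,interpolation=cv2.INTER_NEAREST)
E
python3 - <<'E'
from fit import *
for n in("top","scene"): viewer.read_camera(n)
fit("board",[.515,-.27,np.radians(-75)],{n:mask(n,"board") for n in("top","scene")})
fit("brush",[.588,0,0],{"top":mask("top","brush_grip"),"scene":mask("scene","brush")})
# tray: red floor/walls in the top picture
p=cv2.imread("pics/top0.png"); hsv=cv2.cvtColor(p,cv2.COLOR_BGR2HSV)
red=(((hsv[...,0]<8)|(hsv[...,0]>172))&(hsv[...,1]>150)&(hsv[...,2]>60)).astype(np.uint8)
red[:240]=0; red=cv2.morphologyEx(red,cv2.MORPH_OPEN,np.ones((9,9)))
c=max(cv2.findContours(red,cv2.RETR_EXTERNAL,cv2.CHAIN_APPROX_NONE)[0],key=cv2.contourArea)
W=back("top",c[:,0,:].astype(float),.018)[:,:2]; print(cv2.minAreaRect((W*1000).astype(np.float32)),W.min(0),W.max(0))
for n in("top","scene"):
    print(proj(n,[[.508,.252,.018]]))
E
```

```text
board ['top'] [ 0.5123 -0.2681 -1.3004] yaw -74.5 loss 0.043
board ['scene'] [ 0.515 -0.27  -1.309] yaw -75.0 loss 1.0
board ['top', 'scene'] [ 0.5123 -0.2681 -1.3004] yaw -74.5 loss 1.043
brush ['top'] [ 0.5941  0.0017 -0.0644] yaw -3.7 loss 0.189
brush ['scene'] [ 5.934e-01  1.000e-04 -2.620e-02] yaw -1.5 loss 0.124
brush ['top', 'scene'] [ 5.933e-01  4.000e-04 -3.240e-02] yaw -1.9 loss 0.319
((510.4353942871094, 253.2119598388672), (132.24298095703125, 217.1497344970703), 3.524775981903076) [0.44100206 0.14251921] [0.57673716 0.36358979]
[[244.76817092 261.42690586]]
[[389.8742075  209.87749934]]
```

```bash
cat > need.py <<'E'
import sys
from h import *
# need.py x y z yaw_deg(of tool y) : remaining shift of TCP in tool axes (mm) and spin
x,y,z,w=map(float,sys.argv[1:5]); s=get_state()
Rm=R.from_quat(s["tcp_rot"]).as_matrix(); d=(np.array([x,y,z])-s["eef_pos"])*1000
a=np.degrees(np.arctan2(Rm[1,1],Rm[0,1])); sp=(a-w+90)%180-90
wr=np.radians(w if abs((a-w+180)%360-180)<90 else w+180)
yv=np.array([np.cos(wr),np.sin(wr),0]); xv=np.array([-yv[1],yv[0],0])
print("t",round(s["time"],2),"tcp",s["eef_pos"].round(4),"yaw",round(a,2),"tilt",Rm[:,2].round(3),"F",np.round(s["contact_force"],1),"open",round(s["opening"],3),"ff",round(s["finger_force"],1),"q6",round(s["qpos"][5],2))
print("now-axes",(Rm.T@d).round(1),"after-spin axes",np.round([xv@d,yv@d,-d[2]],1),"spin",round(sp,2))
E
python3 -m handwheel '[[[0.085,0,0,0,7.03],[0.085,0,0,0,7.03],[0.085,0,0,0,7.03],[0.085,0,0,0,7.03],[0.085,0,0,0,7.03],[0.085,0,0,0,7.03],[0.085,0,0,0,7.03],[0.085,0,0,0,7.03],[0.085,0,0,0,7.03],[0.085,0,0,0,7.03]]]' 60
python3 need.py .5935 .0005 .2 -2
python3 - <<'E'
from fit import *
for n in("scene","top"): viewer.read_camera(n)
r=viewer.outline_of("scene","board")
for i,a in enumerate(r): print(i,a["confidence"],a["extent"])
i=[i for i,a in enumerate(r) if a["mask"][280:295,215:230].mean()>.5][0]
fit("board",[.513,-.269,np.radians(-75)],{"top":mask("top","board"),"scene":mask("scene","board",i)})
E
```

```text
time: 2.93
eef_pos: [0.2496, 0.6272, 0.2313]
tcp_rot: [0.721, 0.692, -0.0, -0.0]
contact_force: [-0.1, -0.0, -0.5]
opening: 0.994
finger_force: 0.0
t 2.93 tcp [0.2496 0.6272 0.2313] yaw -2.35 tilt [-0.  0. -1.] F [-0.1 -0.  -0.5] open 0.994 ff 0.0 q6 1.08
now-axes [-612.   369.4   31.3] after-spin axes [-614.3  365.6   31.3] spin -0.35
0 0.78 [0.2662, 0.5148, 0.1647, 0.1702]
board ['top'] [ 0.5133 -0.2682 -1.3006] yaw -74.5 loss 0.042
board ['scene'] [ 0.5139 -0.2699 -1.2895] yaw -73.9 loss 0.054
board ['top', 'scene'] [ 0.5139 -0.2698 -1.301 ] yaw -74.5 loss 0.098
```

```bash
python3 -m handwheel '[[[0.085,-0.03,0.018,0,0],[0.085,-0.03,0.018,0,0],[0.085,-0.03,0.018,0,0],[0.085,-0.03,0.018,0,0],[0.085,-0.03,0.018,0,0],[0.085,-0.03,0.018,0,0],[0.085,-0.03,0.018,0,0],[0.085,-0.03,0.018,0,0],[0.085,-0.03,0.018,0,0],[0.085,-0.03,0.018,0,0],[0.085,-0.03,0.018,0,0],[0.085,-0.03,0.018,0,0]]]'
python3 need.py .5935 .0005 .2 -2
```

```text
time: 4.18
eef_pos: [0.4534, 0.2583, 0.2317]
tcp_rot: [0.719, 0.695, 0.0, 0.0]
contact_force: [0.8, 0.2, -0.2]
opening: 0.995
finger_force: 0.0
t 4.18 tcp [0.4534 0.2583 0.2317] yaw -1.87 tilt [ 0.001  0.    -1.   ] F [ 0.8  0.2 -0.2] open 0.995 ff 0.0 q6 0.36
now-axes [-253.1  148.4   31.7] after-spin axes [-252.7  149.    31.7] spin 0.13
```

```bash
python3 -m handwheel '[[[0.085,-0.028,0.0165,0,0],[0.085,-0.028,0.0165,0,0],[0.085,-0.028,0.0165,0,0],[0.085,-0.028,0.0165,0,0],[0.085,-0.028,0.0165,0,0],[0.085,-0.028,0.0165,0,0],[0.085,-0.028,0.0165,0,0],[0.085,-0.028,0.0165,0.01,0],[0.085,-0.028,0.0165,0.02,0],[0.085,0,0,0,0],[0.085,0,0,0,0]]]'
python3 need.py .5935 .0005 .0413 -2
python3 - <<'E'
from fit import *
im=viewer.read_camera("scene"); m=mask("scene","brush"); 
fit("brush",[.5935,0,-.03],{"scene":m})
u,v=proj("scene",[[.5935,0,.08]])[0].astype(int)
cv2.imwrite("pics/s2.png",cv2.resize(im[v-90:v+60,u-100:u+100],(800,600),interpolation=cv2.INTER_CUBIC))
E
```

```text
time: 5.1
eef_pos: [0.592, 0.0015, 0.1995]
tcp_rot: [0.72, 0.694, -0.001, -0.002]
contact_force: [0.7, 0.2, -0.8]
opening: 0.99
finger_force: 0.0
t 5.1 tcp [0.592  0.0015 0.1995] yaw -2.08 tilt [-0.004  0.001 -1.   ] F [ 0.7  0.2 -0.8] open 0.99 ff 0.0 q6 -0.13
now-axes [ -1.    2.2 158.2] after-spin axes [ -0.9   1.6 158.2] spin -0.08
brush ['scene'] [ 0.5948 -0.001  -0.059 ] yaw -3.4 loss 0.085
brush ['scene'] [ 0.5948 -0.001  -0.059 ] yaw -3.4 loss 0.085
```

View pics/s2.png

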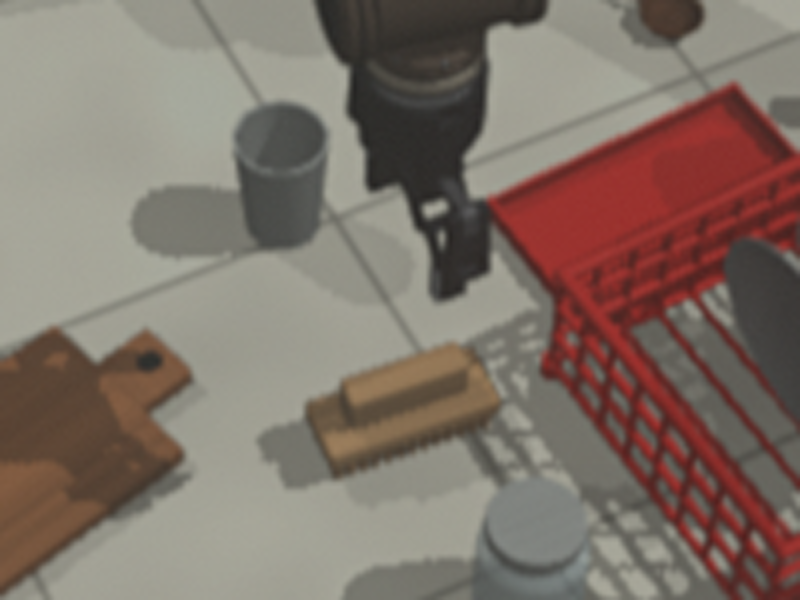

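```bash
python3 -m handwheel '[[[0.085,-0.002,0.0022,0.01,0.7],[0.085,0,0,0.025,0],[0.085,0,0,0.025,0],[0.085,0,0,0.025,0],[0.085,0,0,0.025,0],[0.085,0,0,0.02,0],[0.085,0,0,0.0155,0],[0.085,0,0,0.01,0],[0.085,0,0,0,0],[0.085,0,0,0,0]]]'
python3 need.py .594 -.0005 .044 -2.7
```

```text
time: 6.03
eef_pos: [0.5946, 0.0014, 0.046]
tcp_rot: [0.723, 0.691, 0.0, 0.0]
contact_force: [-0.1, 0.1, 0.1]
opening: 0.995
finger_force: 0.0
t 6.03 tcp [0.5946 0.0014 0.046 ] yaw -2.65 tilt [ 0.  0. -1.] F [-0.1  0.1  0.1] open 0.995 ff 0.0 q6 -0.12
now-axes [-1.9 -0.5  2. ] after-spin axes [-1.9 -0.5  2. ] spin 0.05
```

```bash
python3 -m handwheel '[[[0.085,-0.002,-0.0005,0.002,0],[0.02,0,0,0,0],[0.02,0,0,0,0],[0.02,0,0,0,0],[0.02,0,0,0,0],[0.02,0,0,0,0],[0.02,0,0,0,0],[0.02,0,0,0,0],[0.02,0,0,0,0],[0.02,0,0,0,0],[0.015,0,0,0,0],[0.015,0,0,0,0]]]' 80
python3 need.py .594 -.0005 .044 -2.7
```

```text
time: 7.03
eef_pos: [0.594, -0.0014, 0.0439]
tcp_rot: [0.724, 0.69, -0.0, 0.0]
contact_force: [-0.4, -0.8, 0.8]
opening: 0.269
finger_force: 79.0
t 7.03 tcp [ 0.594  -0.0014  0.0439] yaw -2.7 tilt [ 0. -0. -1.] F [-0.4 -0.8  0.8] open 0.269 ff 79.0 q6 -0.13
now-axes [ 0.8 -0.1 -0.1] after-spin axes [ 0.8 -0.1 -0.1] spin 0.0
```

```bash
python3 -m handwheel '[[[0.015,0,0,-0.01,0],[0.015,0,0,-0.02,0],[0.015,0,0,-0.02,7.1],[0.015,0,0,-0.02,7.1],[0.015,0,0,-0.02,7.1],[0.015,0,0,0,7.1],[0.015,0,0,0,7.1],[0.015,0,0,0,7.1],[0.015,0,0,0,7.1],[0.015,0,0,0,7.1],[0.015,0,0,0,7.1],[0.015,0,0,0,7.1]]]'
python3 need.py .4908 -.1873 .095 -74.4
```

```text
time: 8.03
eef_pos: [0.5935, -0.001, 0.1336]
tcp_rot: [0.99, 0.139, -0.0, -0.0]
contact_force: [0.6, 0.2, -2.0]
opening: 0.265
finger_force: 78.5
t 8.03 tcp [ 0.5935 -0.001   0.1336] yaw -74.06 tilt [-0.001  0.001 -1.   ] F [ 0.6  0.2 -2. ] open 0.265 ff 78.5 q6 1.12
now-axes [-149.8  151.    38.6] after-spin axes [-149.   151.8   38.6] spin 0.34
```

```bash
python3 -m handwheel '[[[0.015,-0.02,0.02,0,0.4],[0.015,-0.025,0.025,0,0],[0.015,-0.025,0.025,0,0],[0.015,-0.025,0.025,0,0],[0.015,-0.025,0.025,0,0],[0.015,-0.02,0.02,0,0],[0.015,-0.009,0.0115,0,0],[0.015,0,0,0,0],[0.015,0,0,0,0],[0.015,0,0,0,0]]]'
python3 need.py .4908 -.1873 .095 -74.4
python3 - <<'E'
from fit import *
s=get_state(); e=s["eef_pos"]; 
im=viewer.read_camera("scene"); m=mask("scene","brush")
print(viewer.pinpoint("scene","brush_grip")[:1])
fit("brush",[e[0],e[1],np.radians(-74.4)],{"scene":m},e[2]-.0449)
u,v=proj("scene",[e])[0].astype(int)
# draw model predicted
o=sil("scene","brush",[e[0],e[1],np.radians(-74.4)],e[2]-.0449)
o=o[(v-70)*4:(v+80)*4,(u-100)*4:(u+100)*4]
c=cv2.resize(im[v-70:v+80,u-100:u+100],(800,600),interpolation=cv2.INTER_CUBIC)
cv2.drawContours(c,cv2.findContours(o,0,1)[0],-1,(255,0,255),1)
cv2.imwrite("pics/s3.png",c)
E
```

```text
time: 8.87
eef_pos: [0.4924, -0.1872, 0.1337]
tcp_rot: [0.99, 0.138, -0.0, -0.0]
contact_force: [0.3, 0.9, -1.9]
opening: 0.267
finger_force: 78.8
t 8.87 tcp [ 0.4924 -0.1872  0.1337] yaw -74.1 tilt [-0.     0.001 -1.   ] F [ 0.3  0.9 -1.9] open 0.267 ff 78.8 q6 0.74
now-axes [-1.6 -0.3 38.7] after-spin axes [-1.6 -0.3 38.7] spin 0.3
[{'xy': [0.3773, 0.4858], 'confidence': 0.94}]
brush ['scene'] [ 0.4967 -0.1836 -1.325 ] yaw -75.9 loss 0.348
brush ['scene'] [ 0.4967 -0.1836 -1.325 ] yaw -75.9 loss 0.348
```

View pics/s3.png

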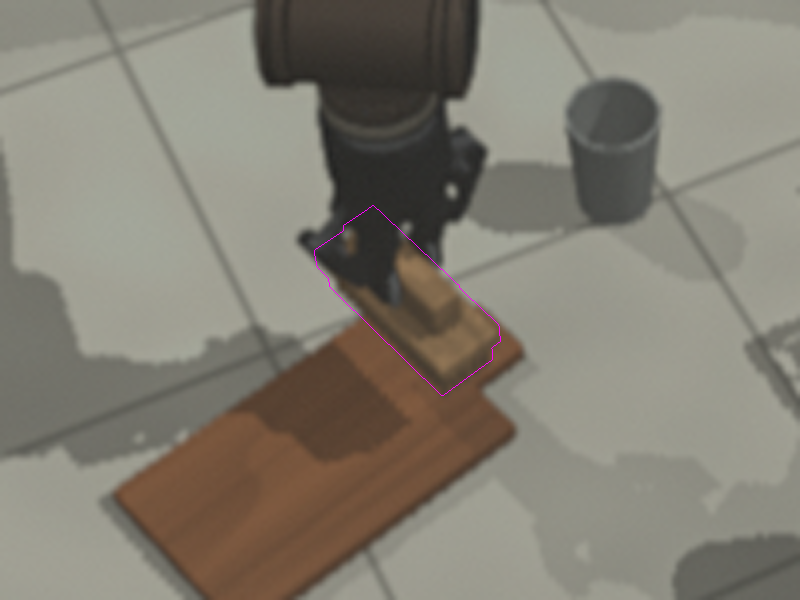

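```bash
python3 -m handwheel '[[[0.015,-0.0016,0,0.02,0.3],[0.015,0,0,0.02,0],[0.015,0,0,0.015,0],[0.015,0,0,0.008,0],[0.015,0,0,0.0045,0],[0.015,0,0,0.002,0],[0.015,0,0,0.002,0],[0.015,0,0,0.001,0],[0.015,0,0,0,0],[0.015,0,0,0,0]]]'
python3 need.py .4908 -.1873 .0574 -74.4
```

```text
time: 9.85
eef_pos: [0.4916, -0.1886, 0.0625]
tcp_rot: [0.991, 0.136, 0.001, 0.001]
contact_force: [1.0, 1.1, 0.9]
opening: 0.266
finger_force: 79.1
t 9.85 tcp [ 0.4916 -0.1886  0.0625] yaw -74.41 tilt [ 0.002 -0.001 -1.   ] F [1.  1.1 0.9] open 0.266 ff 79.1 q6 0.74
now-axes [-0.4 -1.5  5.1] after-spin axes [-0.4 -1.5  5.1] spin -0.01
```

```bash
python3 -m handwheel '[[[0.015,0,0,0.001,0],[0.015,0,0,0.001,0],[0.015,0,0,0.001,0],[0.015,0,0,0.001,0],[0.015,0,0,0,0],[0.015,0,0,0,0]]]'
python3 need.py .4908 -.1873 .0574 -74.4
```

```text
time: 10.35
eef_pos: [0.4917, -0.1887, 0.0585]
tcp_rot: [0.991, 0.136, 0.001, 0.0]
contact_force: [-1.5, 2.2, 6.5]
opening: 0.266
finger_force: 80.1
t 10.35 tcp [ 0.4917 -0.1887  0.0585] yaw -74.41 tilt [ 0.002 -0.001 -1.   ] F [-1.5  2.2  6.5] open 0.266 ff 80.1 q6 0.74
now-axes [-0.5 -1.6  1.1] after-spin axes [-0.5 -1.6  1.1] spin -0.01
```

```bash
python3 -m handwheel '[[[0.015,0,0.0028,0,0],[0.015,0,0.0028,0,0],[0.015,0,0.0028,0,0],[0.015,0,0.0028,0,0],[0.015,0,0.0028,0,0],[0.015,0,0.0028,0,0],[0.015,0,0.0028,0,0],[0.015,0,0.0028,0,0],[0.015,0,0.0028,0,0],[0.015,0,0.0028,0,0],[0.015,0,0.0028,0,0],[0.015,0,0.0028,0,0]]]'
python3 need.py .5366 -.3511 .0584 -74.4
python3 - <<'E'
from fit import *
viewer.read_camera("scene")
r=viewer.outline_of("scene","board"); print([(x["confidence"],x["extent"]) for x in r][:2])
s=get_state()
E
```

```text
time: 11.35
eef_pos: [0.5001, -0.2201, 0.0582]
tcp_rot: [0.991, 0.135, 0.0, -0.001]
contact_force: [-1.9, 4.6, 7.7]
opening: 0.267
finger_force: 80.0
t 11.35 tcp [ 0.5001 -0.2201  0.0582] yaw -74.43 tilt [-0.     0.002 -1.   ] F [-1.9  4.6  7.7] open 0.267 ff 80.0 q6 0.7
now-axes [ -0.  136.   -0.5] after-spin axes [-1.00e-01  1.36e+02 -2.00e-01] spin -0.03
[(0.77, [0.2653, 0.5138, 0.1628, 0.1715]), (0.34, [0.7213, 0.2875, 0.0609, 0.1256])]
```

```bash
python3 -m handwheel '[[[0.015,0,0.0028,0,0],[0.015,0,0.0028,0,0],[0.015,0,0.0028,0,0],[0.015,0,0.0028,0,0],[0.015,0,0.0028,0,0],[0.015,0,0.0028,0,0],[0.015,0,0.0028,0,0],[0.015,0,0.0028,0,0],[0.015,0,0.0028,0,0],[0.015,0,0.0028,0,0],[0.015,0,0.0028,0,0],[0.015,0,0.0028,0,0]]]'
python3 need.py .5366 -.3511 .0584 -74.4
python3 -m handwheel '[[[0.015,0,0.0028,0,0],[0.015,0,0.0028,0,0],[0.015,0,0.0028,0,0],[0.015,0,0.0028,0,0],[0.015,0,0.0028,0,0],[0.015,0,0.0028,0,0],[0.015,0,0.0028,0,0],[0.015,0,0.0028,0,0],[0.015,0,0.0028,0,0],[0.015,0,0.0028,0,0],[0.015,0,0.0028,0,0],[0.015,0,0.0028,0,0]]]'
python3 need.py .5366 -.3511 .0584 -74.4
```

```text
time: 12.45
eef_pos: [0.5092, -0.2524, 0.0582]
tcp_rot: [0.991, 0.136, 0.0, -0.001]
contact_force: [-1.4, 4.5, 6.9]
opening: 0.263
finger_force: 80.0
t 12.45 tcp [ 0.5092 -0.2524  0.0582] yaw -74.42 tilt [-0.     0.002 -1.   ] F [-1.4  4.5  6.9] open 0.263 ff 80.0 q6 0.66
now-axes [-1.000e-01  1.024e+02 -4.000e-01] after-spin axes [-1.000e-01  1.024e+02 -2.000e-01] spin -0.02
time: 13.45
eef_pos: [0.5182, -0.2848, 0.0582]
tcp_rot: [0.991, 0.136, -0.0, -0.001]
contact_force: [-1.7, 4.3, 6.9]
opening: 0.269
finger_force: 80.0
t 13.45 tcp [ 0.5182 -0.2848  0.0582] yaw -74.42 tilt [-0.     0.002 -1.   ] F [-1.7  4.3  6.9] open 0.269 ff 80.0 q6 0.62
now-axes [-0.  68.8 -0.3] after-spin axes [-0.1 68.8 -0.2] spin -0.02
```

```bash
python3 -m handwheel '[[[0.015,0,0.0028,0,0],[0.015,0,0.0028,0,0],[0.015,0,0.0028,0,0],[0.015,0,0.0028,0,0],[0.015,0,0.0028,0,0],[0.015,0,0.0028,0,0],[0.015,0,0.0028,0,0],[0.015,0,0.0028,0,0],[0.015,0,0.0028,0,0],[0.015,0,0.0028,0,0],[0.015,0,0.0028,0,0],[0.015,0,0.0028,0,0]]]' >/dev/null
python3 -m handwheel '[[[0.015,0,0.0028,0,0],[0.015,0,0.0028,0,0],[0.015,0,0.0028,0,0],[0.015,0,0.0028,0,0],[0.015,0,0.0028,0,0],[0.015,0,0.0028,0,0],[0.015,0,0.0028,0,0],[0.015,0,0.0028,0,0],[0.015,0,0.0028,0,0],[0.015,0,0.0028,0,0],[0.015,0,0.0028,0,0],[0.015,0,0.003,0,0]]]'
python3 need.py .5366 -.3511 .0584 -74.4
```

```text
time: 15.45
eef_pos: [0.5363, -0.3496, 0.0583]
tcp_rot: [0.991, 0.136, -0.0, -0.001]
contact_force: [-1.2, 4.3, 6.7]
opening: 0.263
finger_force: 80.0
t 15.45 tcp [ 0.5363 -0.3496  0.0583] yaw -74.41 tilt [-0.     0.002 -1.   ] F [-1.2  4.3  6.7] open 0.263 ff 80.0 q6 0.56
now-axes [-0.1  1.5 -0.1] after-spin axes [-0.1  1.5 -0.1] spin -0.01
```

```bash
python3 -m handwheel '[[[0.015,0,0.0015,0,0],[0.015,0,0,0,0],[0.015,0,0,-0.004,0],[0.015,0,0,-0.01,0],[0.015,0,0,-0.02,0],[0.015,0,0,-0.03,-7],[0.015,0,0,-0.03,-7],[0.015,0,0,-0.03,-7],[0.015,0,0,-0.01,-7],[0.015,0,0,0,-7],[0.015,0,0,0,-7],[0.015,0,0,0,-7]]]'
python3 -m handwheel '[[[0.015,0,0,0,-7],[0.015,0,0,0,-7],[0.015,0,0,0,-7],[0.015,0,0,0,-7],[0.015,0,0,0,-1]]]' >/dev/null
python3 need.py .503 .252 .19 3.5
python3 - <<'E'
from fit import *
for n in("scene","top"): viewer.read_camera(n)
fit("board",[.5137,-.2692,np.radians(-75)],{n:mask(n,"board") for n in ("scene","top")})
for n in("scene","top"):
    r=viewer.pinpoint(n,"tray_in")[0]; print(n,r["confidence"],back(n,np.array(r["xy"])*[640,480],.004))
E
```

```text
time: 16.45
eef_pos: [0.5359, -0.3519, 0.1911]
tcp_rot: [0.844, 0.537, -0.0, -0.0]
contact_force: [-1.0, -0.4, -3.1]
opening: 0.266
finger_force: 78.9
t 16.87 tcp [ 0.5358 -0.3517  0.1905] yaw 3.75 tilt [-0.001  0.    -1.   ] F [ 0.2  0.5 -2. ] open 0.268 ff 78.9 q6 -0.8
now-axes [604.6   6.8   0.8] after-spin axes [6.046e+02 4.100e+00 5.000e-01] spin 0.25
board ['scene'] [ 0.5146 -0.2703 -1.2852] yaw -73.6 loss 0.07
board ['top'] [ 0.5178 -0.2563 -1.2312] yaw -70.5 loss 0.632
board ['scene', 'top'] [ 0.5145 -0.2702 -1.2902] yaw -73.9 loss 0.705
scene 0.87 [[0.5232899  0.24497793 0.004     ]]
top 0.6 [[0.50921777 0.25645298 0.004     ]]
```

```bash
python3 -m handwheel '[[[0.015,0.015,0,0,0],[0.015,0.03,0,0,0],[0.015,0.03,0,0,0],[0.015,0.03,0,0,0],[0.015,0.03,0,0,0],[0.015,0.03,0,0,0],[0.015,0.03,0,0,0],[0.015,0.03,0,0,0],[0.015,0.03,0,0,0],[0.015,0.03,0,0,0],[0.015,0.03,0,0,0],[0.015,0.03,0,0,0]]]' >/dev/null
python3 -m handwheel '[[[0.015,0.03,0,0,0],[0.015,0.03,0,0,0],[0.015,0.03,0,0,0],[0.015,0.03,0.001,0,0],[0.015,0.03,0.002,0,0],[0.015,0.03,0.002,0,0],[0.015,0.03,0.002,0,0],[0.015,0.03,0,0,0],[0.015,0.02,0,0,0],[0.015,0,0,0,0],[0.015,0,0,0,0],[0.015,0,0,0,0]]]'
python3 need.py .503 .252 .0689 3.5
```

```text
time: 19.17
eef_pos: [0.505, 0.2523, 0.1912]
tcp_rot: [0.685, 0.729, -0.0, 0.0]
contact_force: [-1.0, -0.7, -2.2]
opening: 0.263
finger_force: 78.8
t 19.17 tcp [0.505  0.2523 0.1912] yaw 3.61 tilt [-0.    -0.001 -1.   ] F [-1.  -0.7 -2.2] open 0.263 ff 78.8 q6 0.22
now-axes [-1.000e-01 -2.000e+00  1.223e+02] after-spin axes [-1.000e-01 -2.000e+00  1.223e+02] spin 0.11
```

```bash
python3 -m handwheel '[[[0.015,0,-0.002,0.01,0],[0.015,0,0,0.02,0],[0.015,0,0,0.02,0],[0.015,0,0,0.02,0],[0.015,0,0,0.02,0],[0.015,0,0,0.015,0],[0.015,0,0,0.01,0],[0.015,0,0,0,0],[0.015,0,0,0,0]]]'
python3 need.py .503 .252 .0479 3.5
python3 - <<'E'
from h import *
im=viewer.read_camera("scene"); u,v=proj("scene",[[.503,.252,.05]])[0].astype(int)
cv2.imwrite("pics/s4.png",cv2.resize(im[v-80:v+70,u-100:u+100],(800,600),interpolation=cv2.INTER_CUBIC))
E
```

```text
time: 19.92
eef_pos: [0.5033, 0.2516, 0.0758]
tcp_rot: [0.685, 0.729, -0.001, -0.0]
contact_force: [-0.2, -0.8, -1.8]
opening: 0.266
finger_force: 78.8
t 19.92 tcp [0.5033 0.2516 0.0758] yaw 3.53 tilt [-0.001 -0.    -1.   ] F [-0.2 -0.8 -1.8] open 0.266 ff 78.8 q6 0.22
now-axes [ 0.4 -0.2 27.9] after-spin axes [ 0.4 -0.3 27.9] spin 0.03
```

View pics/s4.png

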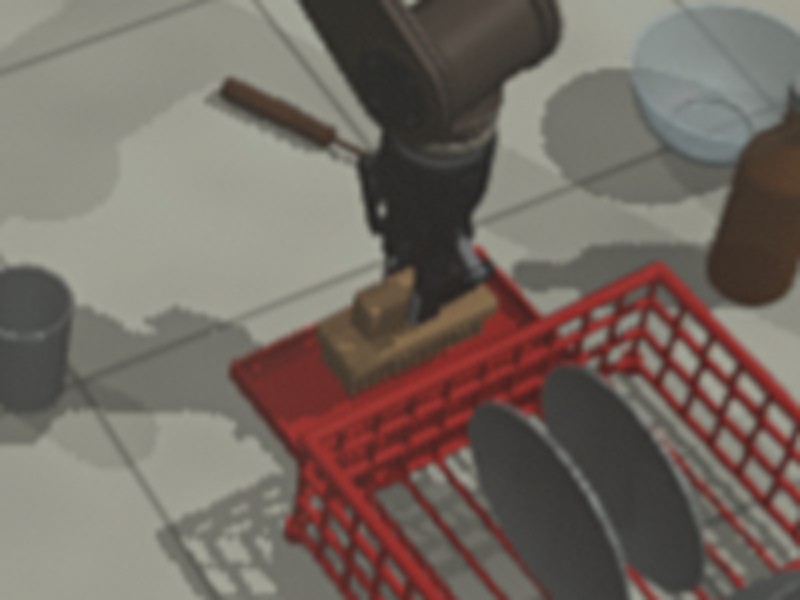

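```bash
python3 -m handwheel '[[[0.015,0,0,0.008,0],[0.015,0,0,0.006,0],[0.015,0,0,0.004,0],[0.015,0,0,0.003,0],[0.015,0,0,0.002,0],[0.015,0,0,0.002,0],[0.015,0,0,0.001,0],[0.015,0,0,0.001,0],[0.015,0,0,0.001,0],[0.015,0,0,0,0],[0.015,0,0,0,0]]]'
python3 need.py .503 .252 .0479 3.5
```

```text
time: 20.88
eef_pos: [0.5036, 0.2524, 0.0487]
tcp_rot: [0.685, 0.729, 0.0, 0.0]
contact_force: [-1.3, -0.2, 0.5]
opening: 0.269
finger_force: 79.1
t 20.88 tcp [0.5036 0.2524 0.0487] yaw 3.6 tilt [ 0.  0. -1.] F [-1.3 -0.2  0.5] open 0.269 ff 79.1 q6 0.22
now-axes [-0.4 -0.6  0.8] after-spin axes [-0.4 -0.6  0.8] spin 0.1
```

```bash
python3 -m handwheel '[[[0.03,0,0,0,0],[0.035,0,0,0,0],[0.045,0,0,0,0],[0.055,0,0,0,0],[0.065,0,0,0,0],[0.065,0,0,0,0],[0.065,0,0,0,0],[0.065,0,0,0,0],[0.065,0,0,0,0],[0.065,0,0,0,0]]]' 20
python3 -m handwheel '[[[0.065,0,0,-0.005,0],[0.065,0,0,-0.01,0],[0.065,0,0,-0.02,0],[0.065,0,0,-0.03,0],[0.065,0,0,-0.03,0],[0.065,0,0,-0.03,0],[0.065,0,0,-0.03,0],[0.065,0,0,-0.02,0],[0.065,0,0,0,0],[0.065,0,0,0,0],[0.065,0,0,0,0],[0.065,0,0,0,0]]]'
python3 - <<'E'
from fit import *
im=viewer.read_camera("scene"); fit("brush",[.5036,.2524,.062],{"scene":mask("scene","brush")},.003)
u,v=proj("scene",[[.503,.252,.05]])[0].astype(int)
cv2.imwrite("pics/s5.png",cv2.resize(im[v-80:v+70,u-100:u+100],(800,600),interpolation=cv2.INTER_CUBIC))
E
```

```text
time: 21.72
eef_pos: [0.5035, 0.2523, 0.0483]
tcp_rot: [0.685, 0.729, -0.0, -0.0]
contact_force: [-0.6, 0.0, 0.1]
opening: 0.764
finger_force: 0.0
time: 22.72
eef_pos: [0.5024, 0.252, 0.2214]
tcp_rot: [0.685, 0.729, -0.001, -0.001]
contact_force: [0.3, -0.0, -0.0]
opening: 0.76
finger_force: 0.0
brush ['scene'] [0.5042 0.2539 0.11  ] yaw 6.3 loss 0.128
brush ['scene'] [0.5042 0.2539 0.11  ] yaw 6.3 loss 0.128
```

View pics/s5.png

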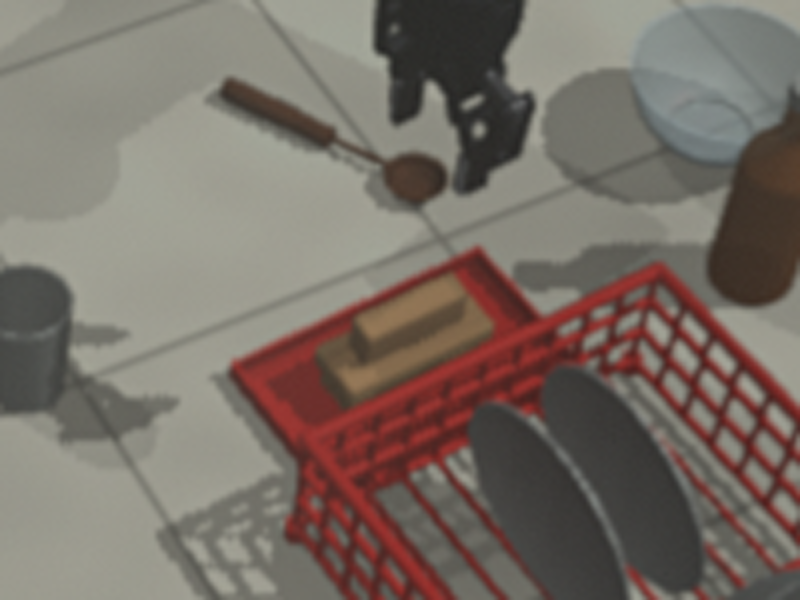

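The picture shows the brush (316–495, 275–403) lying flat inside the tray walls, with the gripper clear above it.

```bash
python3 -c "
from plant import sign_off
print(sign_off())"
```

```text
the job is handed in; nothing more can be done
None
```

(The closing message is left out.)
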